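Extend the telescoping torch rest over the annealing pan

TASK

The red torch stand's spring-loaded telescoping boom is locked shut. Draw the orange-headed pin out of its bore and park it upright in the stand's side notch, collar flat on the lug; then squeeze the yellow button on the boom's black grip and pull the boom straight out past its first stop to its second stop, over the pan. Finish while still holding the grip with the boom fully out (it springs back if let go), leaving the pan and the other things on the bench where they are.

Things in the scene. Friction and masses are not known exactly. Their poses are not given: they have to be found in the camera images.
- torch_stand: Fixed red stand; foot 150 mm across, centred at x = +15 mm. Origin on the bench under the middle of a level steel sleeve: x -65 to +65, 36 mm wide, top 130 mm above the bench. z up. The boom comes out towards the stand's -x on the axis y = 0, 110 mm up; the notch is on the -y side, the yellow button on the +y side. Its place and turn vary.
- bore (a point): Centre of the mouth of the vertical pin bore in the flat top of the sleeve, 130 mm above the bench, at x = +10 mm, y = 0 of the stand. Bore 11.8 mm across.
- notch (a point): Parking place in the U notch of the dark lug on the sleeve's -y side, at lug-top level (130 mm up, level with the sleeve's top), at x = -30, y = -46 mm of the stand. Notch 14 mm wide along the stand's x, closed end 11 mm nearer the sleeve, open end 26 mm outwards (-y); lug 44 mm wide, 12 mm thick, open below. The shank goes in from above; the collar rests on the lug.
- lock_pin: Loose 50 g pin, upright in the bore at the start. Origin: centre of the underside of its steel collar (26 mm across, 4 thick). Below: steel shank 10 mm across, 30 long. Above: orange round stem 16 mm across from 4 to 34 mm and cap 20 mm across from 34 to 40 mm above the origin. z up along the pin. Free once lifted 30 mm.
- handle: Black grip at the boom's outer end, 56 mm long (x), 24 wide (y), 28 high; origin at its middle, 112 mm up, at x = -120.5, y = 0 of the stand when shut; axes as the stand's. A 42 mm wide flange at each end, a steel U cradle beyond. Grasp from above across y between the flanges, one finger on the button. Pulls with 4 to 5 N up to the first stop, then 8 to 9 N; springs back if let go.
- button_face (a point): Middle of the outer face of the yellow button (26 mm long, 18 high) on the grip's +y side, at mid-length and mid-height. Stands out 6 mm free, 1 mm pressed: grip and button are 30 mm wide together, 25 pressed. Takes 3 to 6 N; a hidden catch holds the boom shut until it is pressed.
- catch_button (a joint): Travel of the yellow button: 0 free, 0.005 m fully pressed; springs back. The catch clears at about 0.004; it only matters while leaving the retracted position.
- inner_slide (a joint): Travel of the brass inner section with the grip out of the aluminium tube: 0 retracted, 0.06 m at the first stop. It comes out first.
- outer_slide (a joint): Travel of the aluminium tube out of the sleeve: 0 retracted, 0.06 m at the second stop. It starts only when the inner section is at its stop; the grip has then moved 60 mm, and 120 mm in all at the second stop.
- pan: Bystander: round dark annealing pan 170 mm across, 35 mm high, with a white block in it (top 30 mm above the bench), loose on the bench under where the extended boom ends. Origin at the centre of its underside. The boom passes over it.
- flux_jar: Bystander: jar with a blue cap, 48 mm across, 55 mm high, on the stand's +y side. Origin under its centre.
- charcoal_block: Bystander: black block 90 x 60 x 30 mm, on the stand's +y side. Origin under its centre.
- mandrel: Bystander: upright steel ring mandrel 150 mm high, foot 60 mm across, off to a side. Origin under its centre.
- quench_cup: Bystander: white cup 80 mm across, 75 mm high, off to a side. Origin under its centre.
- oil_bottle: Bystander: amber bottle 50 mm across, 120 mm high, off to a side. Origin under its centre.
- hammer: Bystander: hammer with a wooden handle, about 260 mm long, lying on the bench off to the right (-y). Origin under its middle.
Mind the look-alikes: they are no part of the job. What is shaped like the lock_pin but purple is not meant.

How it is judged:
On the way, in this order (a step that is already met when the one before it is completed fails the run):
1. the lock pin is drawn clear of its bore (z of lock_pin in the frame of bore above 0.03 m), for 0.05 s.
2. the pin is parked upright in the side notch and let go (horizontal distance between lock_pin and notch below 0.015 m and z of lock_pin in the frame of notch between -0.003 and 0.003 m and angle between lock_pin's own z axis and vertical below 0.15 rad and contact force between the fingers and lock_pin below 0.1 N), for 0.2 s.
3. the yellow button is pressed (value of joint catch_button above 0.0035 m), for 0.1 s.
4. the boom is out to its first stop (value of joint inner_slide above 0.056 m), for 0.05 s.
5. the boom is out to its second stop, held by the fingers (value of joint each of outer_slide, inner_slide above 0.055 m and contact force between the fingers and handle above 2 N), for 0.2 s.
At the end, for the whole second after the job is handed in: Both slides above 55 of 60 mm and still, held by the fingers (over 2 N on the grip), not propped by pan or pin; the pin in the side notch within 15 mm of the parking point, upright within 0.15 rad, its collar within 3 mm of the lug's top (all of step 5 and horizontal distance between lock_pin and notch below 0.015 m and z of lock_pin in the frame of notch between -0.003 and 0.003 m and angle between lock_pin's own z axis and vertical below 0.15 rad and contact force between handle and pan below 0.1 N and contact force between handle and lock_pin below 0.1 N and linear speed of handle below 0.02 m/s); the arm keeps its last pose, push and grip.
It fails at once if the pan is pushed away (over 20 mm) (distance of pan from where it was at the start of the episode above 0.02 m).
It fails at once if another thing on the bench is disturbed (over 20 mm) (distance of any of flux_jar, charcoal_block, mandrel, quench_cup, oil_bottle, hammer from where it was at the start of the episode above 0.02 m).
It also fails if it takes over 51 s, if anything falls off the work surface, if the arm or the gripper's body presses on something with over 40 N, if the wrist force passes 120 N, or if a joint passes its speed limit or range.

ROBOT

A 6-joint arm with a two-finger parallel gripper is mounted at the origin on the work surface. World frame = base frame: x ahead of the robot, y to its left, z up, the work surface at z = 0. Lengths are in m, angles in rad, forces in N, time in s.
With the tool pointing down it reaches from about 0.325 to 0.9 m from the base axis. Payload 6.1 kg.
Tool frame: the origin (TCP) lies at the very end of the fingers, on their centre line; the grasp point (between the pads) lies 19 mm behind it; z points along the fingers, y is the line along which they close (so a half turn about z gives the same grasp; the last joint's range is limited). The gripper opens to 87 mm and grips with 3 to 60 N. Pads are 19 mm wide; open, the fingers measure 117 mm over their backs; the gripper's body (75 mm by 190 mm) begins 51 mm behind the grasp point.
Start: joints at [-1.407, 0.22, 1.526, -0, 1.395, -0.126], TCP at [0.179, -0.599, 0.223] pointing down, gripper open.
Joint ranges: [-2.98, 2.98], [-0.91, 2.08], [0.09, 2.57], [-1.24, 4.39], [0.2, 2.65], [-2.68, 2.68]. Speed limits (rad/s): [2.57, 2.57, 3.01, 3.14, 3.14, 3.14].

INTERFACE

Orientations are given as a unit quaternion [w, x, y, z].
In Python, from workcell import read_state, snapshot, get_calibration, close_job gives the robot as it stands. The module is installed in compiled form; this text tells all that it offers.
- The arm moves only by the shell command python3 -m pendant 'ROWS' [FORCE]. ROWS is JSON, a list of rows, each a list of 3 entries, a list of its own where there are three numbers: the shift along the world's x, y, z in units of 40 cm (1.0 is 40 cm), then the turn, a rotation vector about the world's x, y, z in units of 0.5 rad (1.0 is 0.5 rad), then the opening, from -1 (shut) to 1 (fully open). A call has 1 to 12 rows; each row shifts and turns the commanded pose from where the row before left it; what a row does not reach is not made up. A row lasts 1/12 s, in which the tool goes at most 41.7 mm and 7.16 degrees, less where a joint would pass 70% of its speed; a pose out of reach is approached as far as the arm can. A call with a number of a shift or a turn outside -1 to 1 is refused whole. A call with a gripper value outside its range is refused whole. The fingers move at their own pace and stop on an object; FORCE is the grip in N (left out, the last holds). Time passes only in rows, so rows that do not move let the fingers close. It gives the time, the measured TCP pose, the force, the opening and the grip force at its end, in the units of the state.
- read_state(): the state, without advancing time (a new reading comes with each control period).
- snapshot(name): name is "scene" or "top" or "wrist"; returns (picture, depth): 384x512x3 uint8, blue, green, red; 384x512 float32, m along the optical axis (not along the pixel's ray), 0 where there is no reading.
- get_calibration(name): a dict with "intrinsics" (3x3 intrinsics, pixels), "R" (3x3) and "t" (3): a world point X has camera coordinates R X + t. Camera axes: x right, y down, z forward; pixel columns grow to the right and rows downward; lengths in m; the calibration is good to about 2 mm. A picture is of the moment at which its call begins: read the wrist's pose just before it. get_calibration takes no time and is no camera call; for the wrist camera it gives the pose at the moment of the call.
- close_job(): hands the job in; it is judged then, once.
The state is a dict: "time": time; "joints": joint angles; "joint_velocities": joint speeds; "tau": joint torques, N m; "position": TCP position; "ee_rot": TCP orientation; "contact_force": force on the tool from outside, world axes, zero at the start; "wrist_torque": the same for the moment, N m; "grip_width": finger opening in m; "grip_force": force on a finger pad.
Only numpy, scipy, OpenCV 4.12 (cv2) and the standard library are available. Lean on these libraries where they do the work, as an engineer would, in place of code of your own. Each camera call takes 0.05 s, during which the arm holds its last target. There are 200 camera calls.

## Working session

There is one attempt and no reset: what is moved stays moved. The work goes in short steps, Python scripts to look and compute and a shell command to move; the robot and the scene stay as the last step left them, time stands still between calls to the robot, and variables do not carry over. Pictures are saved under pics/ and viewed, at most 10 in all, crops included, and the job is handed in when it is done.

```bash
mkdir -p pics; python3 - <<'E'
from workcell import *
import cv2,numpy as np
for n in("scene","top"):
    p,d=snapshot(n); cv2.imwrite(f"pics/{n}0.png",p); np.savez(f"{n}0.npz",p=p,d=d)
    c=get_calibration(n); print(n,np.round(c["intrinsics"],1).tolist(),np.round(c["R"],3).tolist(),np.round(c["t"],3).tolist())
print(read_state())
E
```

```text
scene [[368.4, 0.0, 258.7], [0.0, 368.4, 190.4], [0.0, 0.0, 1.0]] [[0.005, 1.0, -0.004], [0.683, -0.006, -0.73], [-0.73, 0.001, -0.683]] [0.04, -0.322, 1.546]
top [[384.6, 0.0, 254.7], [0.0, 384.6, 186.6], [0.0, 0.0, 1.0]] [[0.025, -1.0, 0.008], [-0.981, -0.026, -0.192], [0.193, -0.003, -0.981]] [-0.033, 0.575, 1.285]
{'time': 0.1, 'joints': array([-1.40708168e+00,  2.21175564e-01,  1.52748903e+00, -1.08997962e-05,
        1.39467851e+00, -1.26098003e-01]), 'joint_velocities': array([-0.00146794, -0.00155771, -0.00173978, -0.00084498, -0.00081631,
       -0.00092655]), 'tau': array([ 3.72361383e-04, -4.95942950e+01, -3.88521123e+01,  7.01709324e-02,
        5.15236636e-02, -3.76441653e-05]), 'position': array([ 0.17851145, -0.59839011,  0.22153316]), 'ee_rot': array([-8.74968122e-04,  9.89518919e-01,  1.44400631e-01, -2.18243295e-05]), 'contact_force': array([-0.14818771, -0.08097218, -0.39638952]), 'wrist_torque': array([-0.00826042,  0.04221248, -0.00050444]), 'grip_force': 0.0, 'grip_width': 0.08708715219684016}
```

View pics/top0.png

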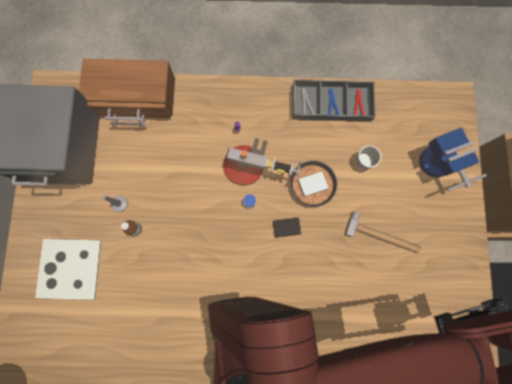

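View pics/scene0.png

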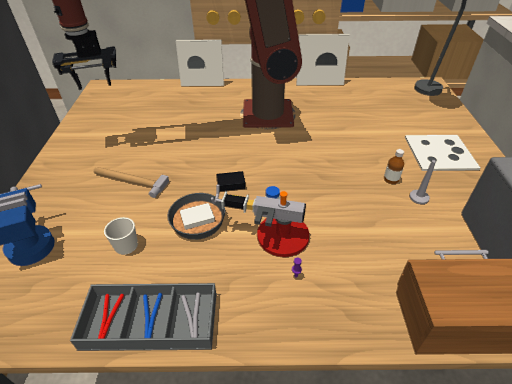

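The top view shows the stand's red foot at (243,165), an orange pin on the grey sleeve at (243,155) and the black grip at about (282,168). The lug is on the far side at (259,145). Pin candidates are orange at top (243,155) / scene (284,198) and purple at top (237,127) / scene (297,267). Orange in the sleeve is the one meant, so I'll confirm it in a crop.

```bash
cat > h.py <<'E'
from workcell import *
import cv2,numpy as np
def cloud(d,c):
    K=np.array(c["intrinsics"]);R=np.array(c["R"]);t=np.array(c["t"])
    v,u=np.mgrid[:d.shape[0],:d.shape[1]]
    P=np.stack([(u-K[0,2])/K[0,0]*d,(v-K[1,2])/K[1,1]*d,d],-1)
    return (P-t)@R
def ray(u,v,z,c):
    K=np.array(c["intrinsics"]);R=np.array(c["R"]);t=np.array(c["t"])
    o=-R.T@t; r=R.T@np.linalg.solve(K,[u,v,1.]); return o+r*(z-o[2])/r[2]
E
python3 - <<'E'
from h import *
for n in("scene","top"):
    f=np.load(n+"0.npz");p,d=f["p"],f["d"];c=get_calibration(n);W=cloud(d,c)
    hsv=cv2.cvtColor(p,cv2.COLOR_BGR2HSV);H,S,V=cv2.split(hsv)
    box=np.zeros(H.shape,bool)
    if n=="top": box[135:190,220:300]=1
    else: box[185:225,210:310]=1
    red=((H<5)|(H>174))&(S>150)&box; 
    print(n,"red",np.median(W[red],0),(W[red].min(0)+W[red].max(0))/2)
    o=(H>=6)&(H<=16)&(S>190)&(V>150)&box&(W[...,2]>.1); v,u=np.nonzero(o); print("orange",len(u),u.mean(),v.mean(),ray(u.mean(),v.mean(),.155,c),np.median(W[o],0))
    g=(S<60)&box&(abs(W[...,2]-.13)<.006); q=W[g][:,:2].astype(np.float32); print("sleeve+lug",len(q),cv2.minAreaRect(q))
    b=(V<70)&box&(abs(W[...,2]-.128)<.012); q=W[b][:,:2].astype(np.float32); print("blk",len(q),cv2.minAreaRect(q) if len(q)>3 else 0)
    y=(H>20)&(H<35)&(S>150)&box&(W[...,2]>.09); print("yel",y.sum(),np.median(W[y],0) if y.any() else 0)
a=cv2.imread("pics/top0.png")[115:215,205:345];b=cv2.imread("pics/scene0.png")[170:290,150:320]
cv2.imwrite("pics/crop0.png",np.vstack([cv2.resize(a,(420,300),interpolation=2),cv2.resize(b,(420,296),interpolation=2)]))
E
```

```text
scene red [0.63136861 0.00701667 0.01861842] [0.65108754 0.02429627 0.04760436]
orange 46 282.7391304347826 195.7608695652174 [0.65804607 0.01956515 0.155     ] [0.66902954 0.01890879 0.16998972]
sleeve+lug 906 ((0.6757028698921204, -0.050231605768203735), (0.2451266199350357, 0.09446664899587631), 75.84668731689453)
blk 239 ((0.6834322214126587, -0.0350538045167923), (0.21728959679603577, 0.08664094656705856), 78.24098205566406)
yel 24 [ 0.64182967 -0.06797908  0.11911537]
top red [0.62403771 0.03008261 0.01807502] [0.66660687 0.02928944 0.0181777 ]
orange 0 nan nan [nan nan nan] [nan nan nan]
sleeve+lug 553 ((0.6732474565505981, -0.04822990298271179), (0.24361136555671692, 0.08674554526805878), 76.53337097167969)
blk 3 0
yel 0 0<stdin>:10: RuntimeWarning: Mean of empty slice.
  ret = ret.dtype.type(ret / rcount)
  return _methods._mean(a, axis=axis, dtype=dtype,
  ret = um.true_divide(
```

View pics/crop0.png

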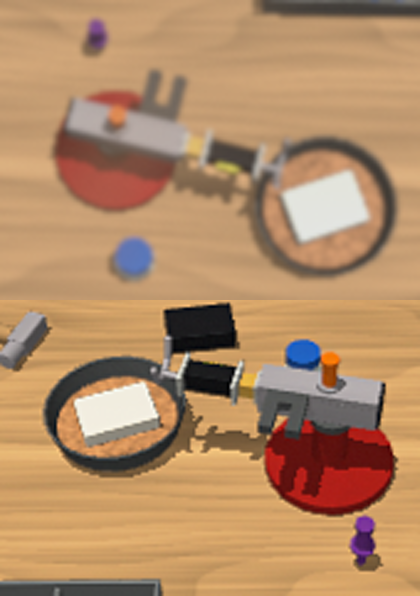

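The crop confirms it: the orange-headed pin stands in the sleeve, and the purple look-alike stands alone on the bench. The stand's +x heading is about 76.5°. I'll move over the stand, with the closing axis across it.

```bash
python3 -m pendant '[[[0.057,0.077,0.03],[0,0,0.21],1],[[0.057,0.077,0.03],[0,0,0.21],1],[[0.057,0.077,0.03],[0,0,0.21],1],[[0.057,0.077,0.03],[0,0,0.21],1],[[0.057,0.077,0.03],[0,0,0.21],1],[[0.057,0.077,0.03],[0,0,0.21],1],[[0.057,0.077,0.03],[0,0,0.21],1],[[0.057,0.077,0.03],[0,0,0.21],1],[[0.057,0.077,0.03],[0,0,0.21],1],[[0.057,0.077,0.03],[0,0,0.21],1]]'
python3 -m pendant '[[[0.057,0.077,0],[0,0,0],1],[[0.057,0.077,0],[0,0,0],1],[[0.057,0.077,0],[0,0,0],1],[[0.057,0.077,0],[0,0,0],1],[[0.057,0.077,0],[0,0,0],1],[[0.057,0.077,0],[0,0,0],1],[[0.057,0.077,0],[0,0,0],1],[[0.057,0.077,0],[0,0,0],1],[[0.057,0.077,0],[0,0,0],1],[[0.04,0.05,0],[0,0,0],1],[[0,0,0],[0,0,0],1],[[0,0,0],[0,0,0],1]]'
python3 - <<'E'
from h import *
s=read_state();c=get_calibration("wrist");p,d=snapshot("wrist");cv2.imwrite("pics/w1.png",p);np.savez("w1.npz",p=p,d=d,R=c["R"],t=c["t"],K=c["intrinsics"])
print(s["time"],s["position"],s["ee_rot"],-np.array(c["R"]).T@np.array(c["t"]),np.array(c["R"])[2])
E
```

```text
time: 0.93
position: [0.4071, -0.2891, 0.3428]
ee_rot: [-0.0, 0.782, 0.623, -0.0]
contact_force: [0.5, -0.3, -0.6]
grip_width: 0.087
grip_force: 0.0
time: 1.93
position: [0.6278, 0.0075, 0.3412]
ee_rot: [-0.001, 0.783, 0.622, -0.001]
contact_force: [-0.3, -0.2, -0.6]
grip_width: 0.0868
grip_force: 0.0
1.9333 [0.62780207 0.00750443 0.34124725] [-6.77920648e-04  7.83070978e-01  6.21931343e-01 -8.88213383e-04] [0.64487805 0.08358575 0.50210596] [-0.06529173 -0.27243708 -0.95995574]
```

View pics/w1.png

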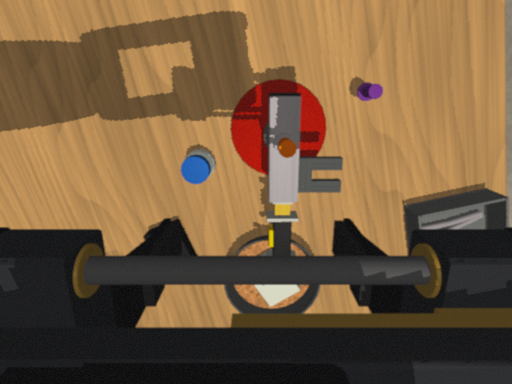

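The wrist view shows the orange cap at (287,147), the sleeve from (284,94) to (284,204), and the lug on the right at (300-342,157-191) with its notch opening right near row 174. The grip with its yellow button is at (278,238).

```bash
python3 - <<'E'
from h import *
f=np.load("w1.npz");p,d=f["p"],f["d"];c=dict(R=f["R"],t=f["t"],intrinsics=f["K"]);W=cloud(d,c)
H,S,V=cv2.split(cv2.cvtColor(p,cv2.COLOR_BGR2HSV))
o=(H<20)&(S>150)&(W[...,2]>.145);o[:100]=0;o[180:]=0;o[:,:260]=0;o[:,320:]=0;cap=o&(W[...,2]>.166)
for m in(o,cap):
    v,u=np.nonzero(m);q=np.c_[u,v].astype(np.float32);ci=cv2.minEnclosingCircle(q)
    print("pin",len(u),ci,ray(*ci[0],.17,c),"mean",ray(u.mean(),v.mean(),.17,c),np.median(W[m],0))
g=(abs(W[...,2]-.13)<.008);g[:85]=0;g[210:]=0;g[:,:255]=0;g[:,350:]=0
print("z top",np.median(W[...,2][g]))
n,l,st,_=cv2.connectedComponentsWithStats(g.astype(np.uint8));k=1+np.argmax(st[1:,4]);print(st[1:])
m=(l==k)
for r in list(range(92,210,6)): 
    x=np.nonzero(m[r])[0]; print(r,x.min() if len(x) else None,x.max() if len(x) else None,end="; ")
print()
for cc in(310,320,330,338): print(cc,np.nonzero(g[150:200,cc])[0]+150)
x=lambda u,v:ray(u,v,.13,c)
rows=np.arange(100,200)
L=[np.nonzero(m[r])[0].min() for r in rows]
P=np.array([x(u-.5,v)[:2] for u,v in zip(L,rows)],np.float32)
vx,vy,x0,y0=cv2.fitLine(P,cv2.DIST_HUBER,0,.01,.01).ravel();print("left edge heading",np.degrees(np.arctan2(vy,vx)),x0,y0)
R=[np.nonzero(m[r,:305])[0].max() for r in range(100,152)]
P=np.array([x(u+.5,v)[:2] for u,v in zip(R,range(100,152))],np.float32)
print("right heading",cv2.fitLine(P,cv2.DIST_HUBER,0,.01,.01).ravel())
v,u=np.nonzero((H>20)&(H<35)&(S>120)&(abs(W[...,2]-.112)<.02));print("yel",len(u),u.min(),u.max(),v.min(),v.max())
bm=(V<60)&(W[...,2]>.11)&(W[...,2]<.14);bm[:,:260]=0;bm[:,310:]=0;print("blk", np.median(W[bm],0),bm.sum())
E
```

```text
pin 247 ((285.0, 125.87735748291016), 30.387161254882812) [0.66671269 0.04765403 0.17      ] mean [0.66394445 0.02537151 0.17      ] [0.66373446 0.02479127 0.16868482]
pin 233 ((285.0, 125.87735748291016), 30.387161254882812) [0.66671269 0.04765403 0.17      ] mean [0.66409009 0.02487763 0.17      ] [0.66384518 0.02436205 0.16873405]
z top 0.12874041877496106
[[ 269   93   74  111 4236]
 [ 287  203    2    1    2]]
92 None None; 98 270 300; 104 270 300; 110 270 300; 116 270 299; 122 270 299; 128 269 299; 134 269 299; 140 269 298; 146 269 298; 152 269 298; 158 269 342; 164 269 341; 170 269 311; 176 269 311; 182 269 340; 188 269 340; 194 269 297; 200 269 296; 206 None None; 
310 [157 158 159 160 161 162 163 164 165 166 167 168 169 170 171 172 173 174
 175 176 177 178 179 180 181 182 183 184 185 186 187 188 189 190 191 192]
320 [157 158 159 160 161 162 163 164 165 166 167 168 169 180 181 182 183 184
 185 186 187 188 189 190 191 192]
330 [157 158 159 160 161 162 163 164 165 166 167 168 169 179 180 181 182 183
 184 185 186 187 188 189 190 191 192]
338 [157 158 159 160 161 162 163 164 165 166 167 168 169 180 181 182 183 184
 185 186 187 188 189 190 191 192]
left edge heading 76.800804 0.6457605 0.025222655
right heading [0.23215786 0.9726781  0.6873306  0.04467341]
yel 298 268 290 205 247
blk [ 0.6370322  -0.09848151  0.1248122 ] 641
```

```bash
python3 -m pendant '[[[0.045,0.021,-0.08],[0,0,0],1],[[0.045,0.021,-0.08],[0,0,0],1],[[0,0,-0.1],[0,0,0],1],[[0,0,-0.1],[0,0,0],1],[[0,0,-0.07],[0,0,0],0.2],[[0,0,-0.04],[0,0,0],0.1],[[0,0,-0.027],[0,0,0],0],[[0,0,0],[0,0,0],-0.2]]' 15
python3 - <<'E'
from h import *
print(read_state()["position"])
f=np.load("w1.npz");c=dict(R=f["R"],t=f["t"],intrinsics=f["K"])
for u,v in((311.5,174.5),(341,174.5),(284,92.5),(284,204)):print(ray(u,v,.13,c))
E
```

```text
time: 2.65
position: [0.6617, 0.0217, 0.1409]
ee_rot: [-0.002, 0.784, 0.62, -0.002]
contact_force: [0.1, 0.4, -1.0]
grip_width: 0.0679
grip_force: 0.0
[0.66165372 0.0217476  0.14090461]
[ 0.68934891 -0.02233152  0.13      ]
[ 0.72496273 -0.0306128   0.13      ]
[0.67587016 0.0807083  0.13      ]
[ 0.64827921 -0.05257137  0.13      ]
```

```bash
python3 -m pendant '[[[0.005,0.007,0],[0,0,0],-0.3],[[0,0,0],[0,0,0],-0.6],[[0,0,0],[0,0,0],-1],[[0,0,0],[0,0,0],-1],[[0,0,0],[0,0,0],-1],[[0,0,0],[0,0,0],-1]]' 15; python3 -c "
from h import *
print(read_state()['position'])"
```

```text
time: 3.15
position: [0.6662, 0.0259, 0.1445]
ee_rot: [0.0, 0.784, 0.621, 0.0]
contact_force: [0.3, -0.5, -0.3]
grip_width: 0.0283
grip_force: 0.0
[0.66615335 0.02589266 0.14451782]
```

```bash
python3 -m pendant '[[[-0.005,-0.003,0],[0,0,0],-1],[[0,0,0],[0,0,0],-1],[[0,0,0],[0,0,0],-1],[[0,0,0],[0,0,0],-1],[[0,0,0],[0,0,0],-1]]' 15; python3 -c "
from h import *
print(read_state()['position'])"
```

```text
time: 3.57
position: [0.6639, 0.0245, 0.1437]
ee_rot: [0.0, 0.784, 0.621, 0.0]
contact_force: [1.2, -0.4, -1.3]
grip_width: 0.0149
grip_force: 26.2
[0.66391802 0.02451146 0.14369584]
```

```bash
python3 -m pendant '[[[0,0,0.01],[0,0,0],-1],[[0,0,0.02],[0,0,0],-1],[[0,0,0.03],[0,0,0],-1],[[0,0,0.03],[0,0,0],-1],[[0,0,0.03],[0,0,0],-1],[[0,0,0],[0,0,0],-1],[[0.022,-0.031,0],[0,0,0],-1],[[0.023,-0.031,0],[0,0,0],-1],[[0.022,-0.031,0],[0,0,0],-1],[[0.022,-0.031,0],[0,0,0],-1],[[0,0,0],[0,0,0],-1],[[0,0,0],[0,0,0],-1]]' 15; python3 - <<'E'
from h import *
print(read_state()["position"])
c=get_calibration("wrist");p,d=snapshot("wrist");cv2.imwrite("pics/w2.png",p)
p,d=snapshot("scene");cv2.imwrite("pics/s2.png",cv2.resize(p[150:270,190:350],(640,480),interpolation=2))
E
```

```text
time: 4.57
position: [0.6992, -0.026, 0.1907]
ee_rot: [-0.001, 0.784, 0.62, -0.001]
contact_force: [-0.1, -0.6, -0.7]
grip_width: 0.0157
grip_force: 26.2
[ 0.69922441 -0.02603814  0.19072192]
```

View pics/s2.png

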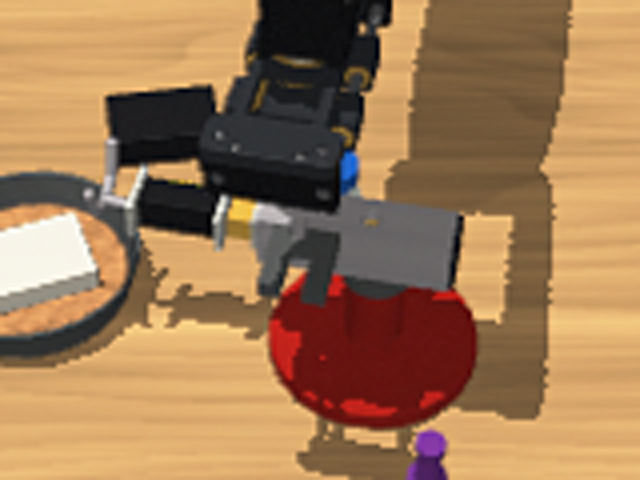

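The pin is drawn: the bore is visible and empty at (370,222), and the gripper is over the lug. I'll lower it now.

```bash
python3 -m pendant '[[[0,0.0025,-0.02],[0,0,0],-1],[[0,0,-0.02],[0,0,0],-1],[[0,0,-0.02],[0,0,0],-1],[[0,0,-0.02],[0,0,0],-1],[[0,0,-0.015],[0,0,0],-1],[[0,0,-0.01],[0,0,0],-1],[[0,0,0],[0,0,0],-1],[[0,0,0],[0,0,0],-1]]' 15; python3 -c "
from h import *
print(read_state()['position'])"
```

```text
time: 5.33
position: [0.6992, -0.0239, 0.1494]
ee_rot: [-0.0, 0.784, 0.621, -0.0]
contact_force: [0.8, -0.6, -0.6]
grip_width: 0.0157
grip_force: 26.2
[ 0.69924228 -0.02389122  0.1493607 ]
```

```bash
python3 -m pendant '[[[0,-0.002,-0.006],[0,0,0],-1],[[0,0,-0.006],[0,0,0],-1],[[0,0,-0.004],[0,0,0],-1],[[0,0,0],[0,0,0],-1],[[0,0,0],[0,0,0],-1]]' 15; python3 -c "
from h import *
print(read_state()['position'])"
```

```text
time: 5.75
position: [0.6994, -0.0247, 0.1434]
ee_rot: [0.0, 0.784, 0.621, 0.0]
contact_force: [0.3, -0.4, -0.4]
grip_width: 0.0154
grip_force: 24.1
[ 0.69942828 -0.02474282  0.14343866]
```

```bash
python3 -m pendant '[[[0,0,0],[0,0,0],-0.5],[[0,0,0],[0,0,0],-0.2],[[0,0,0],[0,0,0],0],[[0,0,0],[0,0,0],0.3],[[0,0,0],[0,0,0],0.3],[[0,0,0],[0,0,0],0.3],[[0,0,0.05],[0,0,0],0.3],[[0,0,0.09],[0,0,0],0.3],[[0,0,0.09],[0,0,0],0.5],[[-0.06,0,0.07],[0,0,0],0.5],[[-0.08,0.04,0.05],[0,0,0],0.5],[[0,0,0],[0,0,0],0.5]]' 15; python3 - <<'E'
from h import *
s=read_state();c=get_calibration("wrist");p,d=snapshot("wrist");cv2.imwrite("pics/w3.png",p);np.savez("w3.npz",p=p,d=d,R=c["R"],t=c["t"],K=c["intrinsics"])
print(s["position"],s["ee_rot"])
W=cloud(d,c);H,S,V=cv2.split(cv2.cvtColor(p,cv2.COLOR_BGR2HSV))
o=(H<20)&(S>150)&(W[...,2]>.16)&(W[...,2]<.18);v,u=np.nonzero(o);print(len(u),u.mean(),v.mean(),ray(u.mean(),v.mean(),.17,c),np.median(W[o],0))
E
```

```text
time: 6.75
position: [0.6422, -0.0069, 0.2902]
ee_rot: [0.002, 0.784, 0.621, 0.003]
contact_force: [1.2, -0.0, 1.3]
grip_width: 0.0644
grip_force: 0.0
[ 0.64219403 -0.0069039   0.29021886] [0.00210425 0.78351638 0.62136124 0.00280467]
331 317.18429003021146 187.1510574018127 [ 0.69702982 -0.02440344  0.17      ] [ 0.69717899 -0.02492096  0.16873686]
```

View pics/w3.png

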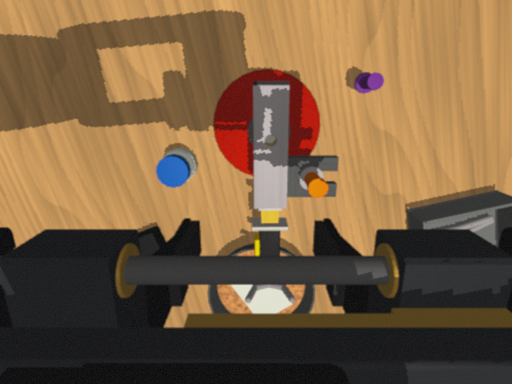

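The pin is parked upright in the notch: the cap is at (317,187), which projects to (0.697,-0.0245) at the right height. The bore is empty. Next I'll go over the grip.

```bash
python3 -m pendant '[[[-0.011,-0.08,0],[0,0,0],0.5],[[-0.011,-0.08,0],[0,0,0],0.5],[[0,-0.078,0],[0,0,0],0.5],[[0,0,-0.1],[0,0,0],0.5],[[0,0,-0.1],[0,0,0],0.5],[[0,0,-0.05],[0,0,0],0.5],[[0,0,0],[0,0,0],0.5],[[0,0,0],[0,0,0],0.5]]' 20; python3 - <<'E'
from h import *
s=read_state();c=get_calibration("wrist");p,d=snapshot("wrist");cv2.imwrite("pics/w4.png",p)
print(s["position"],s["ee_rot"])
E
```

```text
time: 7.47
position: [0.6336, -0.1039, 0.181]
ee_rot: [-0.002, 0.784, 0.621, -0.001]
contact_force: [-1.1, 0.0, 0.1]
grip_width: 0.0655
grip_force: 0.0
[ 0.63359007 -0.10385432  0.18102474] [-0.00179529  0.78393103  0.6208439  -0.00132969]
```

View pics/w4.png

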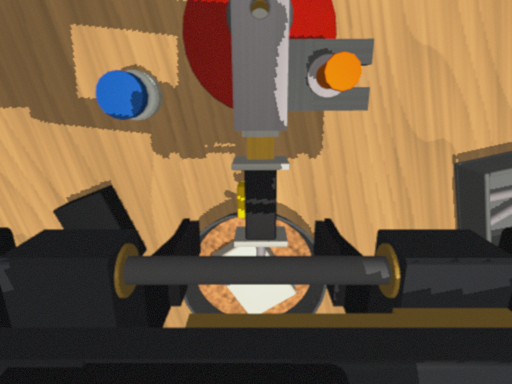

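The grip is centred at about (261,200), with flanges at rows 163 and 237 and the yellow button on its left at (241,200).

```bash
python3 - <<'E'
from h import *
c=get_calibration("wrist");s=read_state();print(s["position"])
for u,v,z in((261,163,.133),(261,237,.133),(261,200,.126)):print(ray(u,v,z,c))
E
```

```text
[ 0.63511371 -0.10415526  0.18362806]
[ 0.64482399 -0.0721343   0.133     ]
[ 0.63208999 -0.1271311   0.133     ]
[ 0.63824047 -0.10099733  0.126     ]
```

```bash
python3 -m pendant '[[[0.0035,0.0075,-0.06],[0,0,0],0.4],[[0,0,-0.06],[0,0,0],0.2],[[0,0,-0.05],[0,0,0],0.2],[[0,0,-0.03],[0,0,0],0.2],[[0,0,-0.022],[0,0,0],0],[[0,0,0],[0,0,0],-0.1],[[0,0,0],[0,0,0],-0.15],[[0,0,0],[0,0,0],-0.15]]' 10; python3 - <<'E'
from h import *
s=read_state();c=get_calibration("wrist");p,d=snapshot("wrist");cv2.imwrite("pics/w5.png",p)
print(s["position"],s["contact_force"],s["grip_width"])
E
```

```text
time: 8.18
position: [0.6374, -0.1013, 0.0965]
ee_rot: [0.001, 0.784, 0.621, 0.001]
contact_force: [0.1, -0.2, 1.3]
grip_width: 0.039
grip_force: 0.0
[ 0.63736335 -0.10128705  0.09654509] [ 0.06089774 -0.17666966  1.32672672] 0.03896929386643218
```

View pics/w5.png

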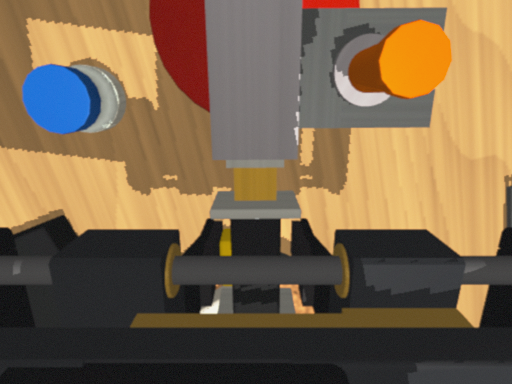

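The fingers straddle the grip between the flanges (grip columns 232–282, button 220, fingers 216 and 300). I'll nudge 2 mm toward the button side and squeeze.

```bash
python3 -m pendant '[[[-0.004,0.001,-0.003],[0,0,0],-0.3],[[0,0,0],[0,0,0],-0.5],[[0,0,0],[0,0,0],-1],[[0,0,0],[0,0,0],-1],[[0,0,0],[0,0,0],-1],[[0,0,0],[0,0,0],-1]]' 35; python3 -c "
from h import *
print(read_state()['position'])"
```

```text
time: 8.73
position: [0.6363, -0.101, 0.0941]
ee_rot: [0.002, 0.784, 0.621, 0.001]
contact_force: [7.1, -0.4, -2.3]
grip_width: 0.0246
grip_force: 35.0
[ 0.63629214 -0.10097216  0.09412947]
```

```bash
python3 -m pendant '[[[0.002,0,0],[0,0,0],-1],[[-0.0035,-0.0146,0],[0,0,0],-1],[[-0.0069,-0.0292,0],[0,0,0],-1],[[-0.0069,-0.0292,0],[0,0,0],-1],[[-0.0069,-0.0292,0],[0,0,0],-1],[[-0.0069,-0.0292,0],[0,0,0],-1],[[-0.0035,-0.0146,0],[0,0,0],-1],[[0,0,0],[0,0,0],-1],[[0,0,0],[0,0,0],-1]]' 40; python3 -c "
from h import *
print(read_state()['position'],read_state()['contact_force'])"
```

```text
time: 9.48
position: [0.6231, -0.1587, 0.094]
ee_rot: [0.001, 0.784, 0.621, 0.002]
contact_force: [6.4, 3.6, -2.2]
grip_width: 0.0243
grip_force: 40.0
[ 0.62305881 -0.15871345  0.09403937] [ 6.44030496  3.60403718 -2.24944983]
```

```bash
python3 -m pendant '[[[-0.0035,-0.0146,0],[0,0,0],-1],[[-0.0069,-0.0292,0],[0,0,0],-1],[[-0.0069,-0.0292,0],[0,0,0],-1],[[-0.0069,-0.0292,0],[0,0,0],-1],[[-0.0069,-0.0292,0],[0,0,0],-1],[[-0.0035,-0.0146,0],[0,0,0],-1],[[0,0,0],[0,0,0],-1],[[0,0,0],[0,0,0],-1]]' 40; python3 - <<'E'
from h import *
s=read_state();print(s['position'],s['contact_force'])
p,d=snapshot("scene");cv2.imwrite("pics/s6.png",cv2.resize(p[150:270,140:330],(760,480),interpolation=2))
E
```

```text
time: 10.15
position: [0.6099, -0.2161, 0.094]
ee_rot: [0.001, 0.784, 0.621, 0.003]
contact_force: [9.5, 6.5, -2.5]
grip_width: 0.0245
grip_force: 40.0
[ 0.60990878 -0.21608841  0.09403807] [ 9.46262435  6.54417055 -2.45315779]
```

View pics/s6.png

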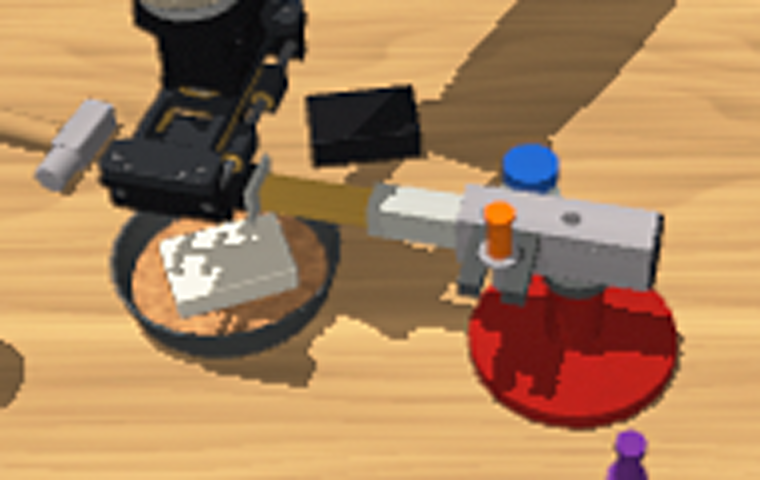

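Both sections are out and the pin is still upright in the lug at (498,235). Travel is about 118 mm, so I'll press gently on to the stop.

```bash
python3 -m pendant '[[[-0.0015,-0.006,0],[0,0,0],-1],[[-0.0005,-0.004,0],[0,0,0],-1],[[0,0,0],[0,0,0],-1],[[0,0,0],[0,0,0],-1],[[0,0,0],[0,0,0],-1],[[0,0,0],[0,0,0],-1]]' 40; python3 -c "
from h import *
s=read_state();print(s['position'],s['contact_force'],s['joint_velocities'].round(4))"
```

```text
time: 10.7
position: [0.6094, -0.2182, 0.094]
ee_rot: [0.0, 0.784, 0.621, 0.003]
contact_force: [10.5, 9.8, -1.8]
grip_width: 0.0241
grip_force: 40.0
[ 0.60942372 -0.21818333  0.09395369] [10.50071634  9.79728695 -1.81322954] [-0.0019 -0.0008  0.0006 -0.0012 -0.0003  0.0024]
```

Commanding 4 mm more moved the grip only 2 mm and raised the force to 12 N. That is the second stop, at 120 mm of travel.

```bash
python3 -c "
from workcell import *
print(close_job())"
```

```text
the job is handed in; nothing more can be done
None
```

The job is handed in: the orange pin is parked upright in the side notch, and the boom is out about 120 mm at its second stop with the gripper still holding the grip. The hand-in call did not report a verdict.

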